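# Reset the drawer divider at the polishing bench

## Robot

A 6-joint arm with a two-finger parallel gripper is mounted at the origin on the work surface. World frame = base frame: x ahead of the robot, y to its left, z up, the work surface at z = 0. Lengths are in mm, angles in rad, forces in N, time in s.
With the tool pointing down it reaches from about 300 to 875 mm from the base axis. Payload 6.4 kg.
Tool frame: the origin (TCP) lies midway between the tips of the shut fingers; the grasp point (between the pads) lies 19 mm behind it; z points along the fingers, y is the direction in which the jaws open and shut (so a half turn about z gives the same grasp; the last joint's range is limited). The gripper opens to 85 mm and grips with 20 to 120 N. Pads are 22 mm wide; open, the fingers measure 114 mm over their backs; the gripper's body (76 mm by 85 mm) begins 54 mm behind the grasp point. The pads swing forward as they close: fully open they stand 13 mm farther back than shut.
Start: joints at [0.904, 0.181, 1.607, -0, 1.354, -0.206], TCP at [255.674, 515.046, 231.288] pointing down, gripper open.
Joint ranges: [-2.99, 2.99], [-0.89, 2.07], [0.3, 2.58], [-1.14, 4.28], [0, 2.63], [-3.12, 3.12]. Speed limits (rad/s): [2.57, 2.57, 3.01, 3.14, 3.14, 3.14].

## Interface

Orientations are given as a 3x3 rotation matrix whose columns are the frame's x, y, z axes.
In Python, from plant import robot, optics gives the robot as it stands. The module is installed in compiled form; this text tells all that it offers.
- The arm moves only by the tool drive_tool, never from a script. Its argument "deltas" is a list of rows, each an object with "grip": the opening, from -1 (shut) to 1 (fully open); "delta_pos": the shift along the world's x, y, z in mm, a list of three; "turn": the turn, a rotation vector about the world's x, y, z in rad, a list of three. In form: [{"grip": grip, "delta_pos": [tx, ty, tz], "turn": [ax, ay, az]}, ...]. A call has 1 to 12 rows; each row shifts and turns the commanded pose from where the row before left it; what a row does not reach is not made up. A row lasts 1/10 s, in which the tool goes at most 50 mm and 8.59 degrees, less where a joint would pass 70% of its speed; a pose out of reach is approached as far as the arm can. A call with a gripper value outside its range is refused whole. The fingers move at their own pace and stop on an object; "newtons" is the grip in N (left out, the last holds). Time passes only in rows, so rows that do not move let the fingers close. It gives the time, the measured TCP pose, the force and the opening at its end, in the units of the state.
- robot.read_state(): the state, without advancing time (a new reading comes with each control period).
- optics.get_image(name): name is "scene" or "top"; returns a dict with "color" (420x560x3 uint8, blue, green, red), "fov_y" (degrees; the focal length in pixels is half the picture's height over the tangent of half this angle, whatever the lens; pixels are square), "cx", "cy" (the principal point, pixels), "dist" ([k1, k2, p1, p2, k3] as OpenCV has them; the pictures are not rectified), "eye" and "rotation" of the camera in the world. Camera axes: x right, y down, z forward; pixel columns grow to the right and rows downward; lengths in mm; the calibration is good to about 2 mm. A picture is of the moment at which its call begins. There is no depth.
- robot.hand_in(): hands the job in, once; it reports no verdict.
The state is a dict: "clock": time; "joint_positions": joint angles; "dq": joint speeds; "joint_torque": joint torques, N m; "position": TCP position; "tool_rot": TCP orientation; "ft_force": force on the tool from outside, world axes, zero at the start; "ft_torque": the same for the moment, N m; "opening": opening from 0.0 (shut) to 1.0 (fully open).
Only numpy, scipy, OpenCV 4.12 (cv2) and the standard library are available. Lean on these libraries where they do the work, as an engineer would, in place of code of your own. Each camera call takes 0.05 s, during which the arm holds its last target.

## Task

Pull the drawer of the green bench cabinet out to its stop; then pull up the spring lock plunger of the divider in it, slide the divider one hole along so that the compartment with the long polishing bar becomes wider, and let the pin drop fully home in that hole. Finish while still holding the plunger's knob, pin engaged and drawer out; do not let go of it. Keep your hands off the bars in the drawer and leave everything else on the bench where it is.

Things in the scene. Friction and masses are not known exactly. Their poses are not given: they have to be found in the camera images.
- cab_front (a point): Middle of the top edge of the front face of the cabinet, a green sheet-steel bench cabinet, 300 deep (x) x 340 wide (y) x 150 high, fixed to the bench; this point is fixed, 150 mm above the bench; its axes are the cabinet's, whose front faces its own -x (towards the robot). It has one drawer, which slides out along the cabinet's -x; the drawer's front panel is 15 thick, lies flush with the cabinet's front face when shut and reaches up to 146 mm above the bench.
- drawer (a joint): Travel of the drawer in m: 0 shut, 0.17 fully out at its stop. It may start a little ajar. It slides with about 2 N of friction and stays where it is left.
- handle (a point): Middle of the drawer's handle, a horizontal round steel bar of 12 mm diameter, 120 mm long along the cabinet's y, its centreline 45 mm in front of the drawer's front panel and 122 mm above the bench (28 mm below the cabinet's top), on two stubs at its ends. Moves with the drawer; its axes are the cabinet's.
- divider (a joint): Position of the divider across the drawer in m, growing towards the cabinet's +y. Above the drawer's floor a flat steel rail with five square 13 mm holes in a row along the cabinet's y crosses the drawer; the holes are 40 mm apart, at -0.08, -0.04, 0, 0.04 and 0.08. The divider, a thin aluminium panel along the cabinet's x on a 44 mm wide saddle on the rail, starts locked in the middle hole at 0 and can slide only while its pin is up (about 2 N of friction).
- plunger (a joint): Height of the lock plunger in m: 0 is pin fully home in a hole, 0.02 fully pulled up. The pin is clear of the hole above about 0.013. A spring pushes it down with 4.5 N at 0, growing to 7.5 N at 0.02. Between holes the pin's round tip rests on the rail, at about 0.012.
- knob (a point): Centre of the plunger's knob, an upright black cylinder of 26 mm diameter, 26 mm high, on top of the divider's saddle, 115 mm above the bench while the pin is home; it rises with the plunger and moves with divider and drawer. It lies 120 mm behind the handle's centreline (along the cabinet's +x); shut, it is under the cabinet's top, and with the drawer fully out it stands free. Its underside is 15 mm above the saddle; its axes are the cabinet's.
- long_bar: Long off-white polishing bar, 44 x 108 x 35 high, lying across the drawer in the compartment on one side of the divider (left or right); origin at the centre of its underside, long side along its own y.
- short_bar: Short off-white polishing bar, 44 x 36 x 35 high, in the other compartment; origin at the centre of its underside.
- tray: Red open tray full of handle blanks, 240 x 170 x 45; bystander, origin under its centre.
- blank_a: Handle blank with brass ends, 110 x 18 x 12, lying on the bench; bystander.
- blank_b: A second, equal handle blank on the bench; bystander.
- wrench: Steel wrench, 180 long, lying on the bench; bystander.
- brush: Hand brush lying on the bench; bystander.
- cup: Steel cup, 70 in diameter, 80 high, standing on the bench; bystander.
- jar: Low grey tin, 64 in diameter, 35 high, standing on the bench; bystander.

How it is judged:
By the outcome, as a careful person would: the job done as asked, in the order asked, and still so for the second after the job is handed in, while the arm keeps its last pose, push and grip.
It also fails if it takes over 51 s, if anything falls off the work surface, if the arm or the gripper's body presses on something with over 40 N, if the wrist force passes 120 N, or if a joint passes its speed limit or range.

## Working session

There is one attempt and no reset: what is moved stays moved. The work goes in short steps, Python scripts to look and compute and a tool call to move; the robot and the scene stay as the last step left them, time stands still between calls to the robot, and variables do not carry over. Pictures are saved under pics/ and viewed, and the job is handed in when it is done.

Besides the shell and the picture viewer there is one more tool, called after ">>>" in YAML: its name, and indented under it one key for each argument. drive_tool: Moves the arm, as the interface text tells. Its arguments: {"type":"object","properties":{"deltas":{"type":"array","items":{"type":"object","properties":{"grip":{"type":"number"},"delta_pos":{"type":"array","items":{"type":"number"}},"turn":{"type":"array","items":{"type":"number"}}}}},"newtons":{"type":"number"}},"required":["deltas"]}

```bash
mkdir -p pics
cat > h.py <<'E'
import numpy as np, cv2
from plant import robot, optics
def snap(name,fn):
    d=optics.get_image(name); cv2.imwrite('pics/'+fn,d['color']); return d
def K(d):
    f=d['color'].shape[0]/2/np.tan(np.radians(d['fov_y'])/2)
    return np.array([[f,0,d['cx']],[0,f,d['cy']],[0,0,1.]])
def ray(d,uv):
    p=cv2.undistortPoints(np.array(uv,float).reshape(-1,1,2),K(d),np.array(d['dist'],float)).reshape(-1,2)
    r=np.c_[p,np.ones(len(p))]@np.array(d['rotation']).T
    return np.array(d['eye']),r/np.linalg.norm(r,axis=1)[:,None]
def onz(d,uv,z):
    e,r=ray(d,uv); return e+r*((z-e[2])/r[:,2])[:,None]
def proj(d,P):
    R=np.array(d['rotation']); e=np.array(d['eye'])
    rv,_=cv2.Rodrigues(R.T); return cv2.projectPoints(np.array(P,float).reshape(-1,3),rv,-R.T@e,K(d),np.array(d['dist'],float))[0].reshape(-1,2)
E
python3 - <<'E'
from h import *
import pickle
a=snap('scene','s0.png');b=snap('top','t0.png')
pickle.dump((a,b),open('i0.pkl','wb'))
for d in(a,b):print({k:v for k,v in d.items() if k!='color'})
print(robot.read_state())
E
```

```text
{'fov_y': 43.30375856889266, 'cx': 293.3643915363134, 'cy': 200.34367349629525, 'dist': array([0.04379878, 0.        , 0.        , 0.        , 0.        ]), 'eye': array([1199.19300769,  993.23990434, 1701.361431  ]), 'rotation': array([[-0.84525443,  0.43052442, -0.31653384],
       [ 0.53435601,  0.68424246, -0.49626194],
       [ 0.00293301, -0.58860936, -0.80841228]])}
{'fov_y': 53.92743884363951, 'cx': 284.12386424086526, 'cy': 211.18764985284002, 'dist': array([-0.06505299,  0.        ,  0.        ,  0.        ,  0.        ]), 'eye': array([ 272.59495927,  -21.49105659, 1352.78935365]), 'rotation': array([[ 0.10161302, -0.97083373,  0.21715586],
       [-0.99481101, -0.100277  ,  0.01719249],
       [ 0.00508469, -0.21777602, -0.97598553]])}
{'clock': 0.1, 'joint_positions': array([ 9.03684335e-01,  1.81481316e-01,  1.60789446e+00, -1.23611251e-05,
        1.35378942e+00, -2.06320289e-01]), 'dq': array([ 1.24679169e-03, -2.65512887e-03, -3.38433189e-03,  7.68302792e-04,
        8.67665238e-05,  5.67132256e-04]), 'joint_torque': array([-6.52787803e-04, -4.45876694e+01, -3.52239811e+01, -3.52139359e-04,
        4.12109366e-03,  4.05761602e-05]), 'position': array([255.36773838, 514.63700318, 230.4725952 ]), 'tool_rot': array([[-8.95701780e-01,  4.44654240e-01, -9.63477877e-04],
       [ 4.44655176e-01,  8.95700971e-01, -1.24287425e-03],
       [ 3.10338763e-04, -1.54166011e-03, -9.99998763e-01]]), 'ft_force': array([-0.01402429, -0.4745791 ,  0.43409881]), 'ft_torque': array([-0.03902371,  0.02666433,  0.01783332]), 'opening': 1.00256499660375}
```

```bash
sleep 1
```

```text
(no output)
```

View pics/s0.png

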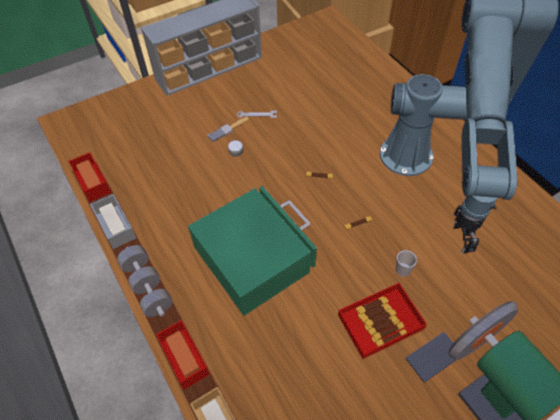

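View pics/t0.png

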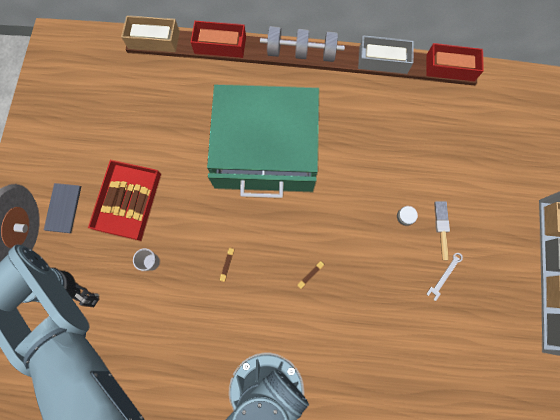

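The top view shows the cabinet with its top's front edge near rows 170–176 and columns 208–318. The drawer is a little ajar and the handle bar is near (262,194). The blanks, cup and tray lie between the robot and the cabinet. I'll zoom in next.

Run:
```python
from h import *
import pickle
a,b=pickle.load(open('i0.pkl','rb'))
c=b['color'][75:205,195:335];cv2.imwrite('pics/t0z.png',cv2.resize(c,None,fx=5,fy=4.5,interpolation=cv2.INTER_CUBIC)[:600])
c=a['color'][180:315,180:330];cv2.imwrite('pics/s0z.png',cv2.resize(c,None,fx=4,fy=4,interpolation=cv2.INTER_CUBIC))
```

```text
(no output)
```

View pics/t0z.png

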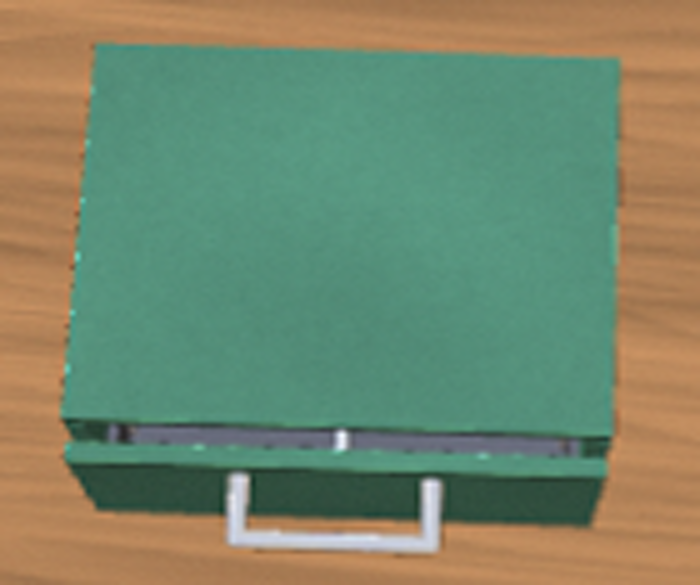

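View pics/s0z.png

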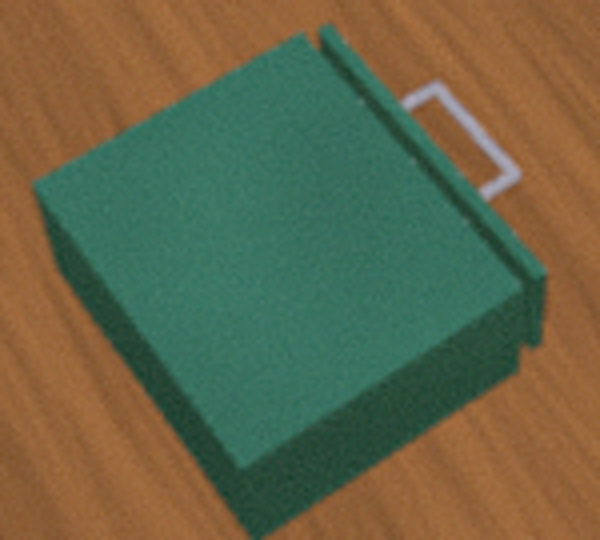

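Run:
```python
from h import *
import pickle
a,b=pickle.load(open('i0.pkl','rb'))
T=lambda l:[(x/5+195-.4,y/4.5+75-.4) for x,y in l]
S=lambda l:[(x/4+180-.4,y/4+180-.4) for x,y in l]
c=onz(b,T([(62,417),(611,437),(95,45),(620,60)]),150);print(c.round(1))
c2=onz(a,S([(521,288),(304,33),(240,468),(36,184)]),150);print('scene',c2.round(1))
for c in(c,c2):
  print('yaw',np.degrees(np.arctan2(-(c[0]-c[1])[0],(c[0]-c[1])[1])),[np.degrees(np.arctan2(*(c[i+2]-c[i])[1::-1])) for i in(0,1)],np.linalg.norm(c[0]-c[1]),np.linalg.norm(c[2]-c[0]),'cf',(c[0]+c[1])/2)
print('handle top',onz(b,T([(228,542),(440,548)]),122).round(1))
print('handle sc',onz(a,S([(519,175),(437,85)]),122).round(1))
```

```text
[[653.1 248.8 150. ]
 [673.4 -87.  150. ]
 [933.6 268.8 150. ]
 [956.4 -69.5 150. ]]
scene [[659.3 252.2 150. ]
 [679.2 -81.5 150. ]
 [940.6 271.1 150. ]
 [960.3 -61.9 150. ]]
yaw 3.4544442379128677 [np.float64(4.087393714277739), np.float64(3.5573402967979835)] 336.46639900087683 281.1573706193797 cf [663.26065292  80.88203686 150.        ]
yaw 3.4221682429301103 [np.float64(3.847497102759673), np.float64(3.993660545984115)] 334.2696064458014 282.0119774403464 cf [669.23595045  85.35019492 150.        ]
handle top [[583.3 140.1 122. ]
 [592.5   9.6 122. ]]
handle sc [[586.8 140.3 122. ]
 [596.1  16.8 122. ]]
```

>>> drive_tool:
  deltas:
    - {"grip":0,"delta_pos":[14,-18,0],"turn":[0,0,-0.05]}
    - {"grip":0,"delta_pos":[29,-38,0],"turn":[0,0,-0.1]}
    - {"grip":0,"delta_pos":[29,-38,0],"turn":[0,0,-0.1]}
    - {"grip":0,"delta_pos":[29,-38,0],"turn":[0,0,-0.1]}
    - {"grip":0,"delta_pos":[29,-38,0],"turn":[0,0,-0.1]}
    - {"grip":0,"delta_pos":[29,-38,0],"turn":[0,0,-0.1]}
    - {"grip":0,"delta_pos":[29,-38,0],"turn":[0,0,-0.1]}
    - {"grip":0,"delta_pos":[29,-38,0],"turn":[0,0,-0.1]}
    - {"grip":0,"delta_pos":[29,-38,0],"turn":[0,0,-0.1]}
    - {"grip":0,"delta_pos":[29,-38,0],"turn":[0,0,-0.1]}
    - {"grip":0,"delta_pos":[29,-38,0],"turn":[0,0,-0.1]}
    - {"grip":0,"delta_pos":[29,-38,0],"turn":[0,0,0]}
  newtons: 40

```text
clock: 1.3
position: [589.3, 77.3, 230.9]
tool_rot: [[-0.057, 0.998, -0.001], [0.998, 0.057, 0.0], [0.0, -0.001, -1.0]]
ft_force: [0.7, 0.4, 0.8]
opening: 0.499
```

Run:
```python
from h import *
a=snap('scene','s1.png');b=snap('top','t1.png')
c=a['color'][150:290,220:360];cv2.imwrite('pics/s1z.png',cv2.resize(c,None,fx=4,fy=4,interpolation=cv2.INTER_CUBIC))
print(proj(a,[[589,77,122],[589,77,103]]))
```

```text
[[299.28439706 211.33659163]
 [299.22239605 214.29936545]]
```

View pics/s1z.png

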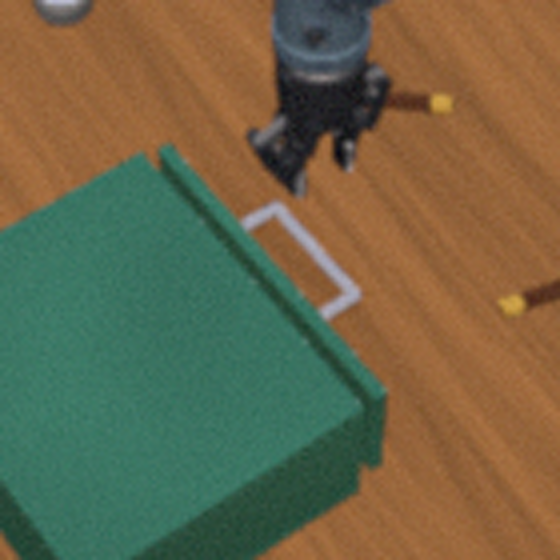

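>>> drive_tool:
  deltas:
    - {"grip":0,"delta_pos":[1,0,-20],"turn":[0,0,0.007]}
    - {"grip":0,"delta_pos":[0,0,-30],"turn":[0,0,0]}
    - {"grip":0,"delta_pos":[0,0,-30],"turn":[0,0,0]}
    - {"grip":0,"delta_pos":[0,0,-26],"turn":[0,0,0]}
    - {"grip":0,"delta_pos":[0,0,-15],"turn":[0,0,0]}
    - {"grip":0,"delta_pos":[0,0,-8],"turn":[0,0,0]}
    - {"grip":0,"delta_pos":[0,0,0],"turn":[0,0,0]}

```text
clock: 2.1
position: [589.2, 79.3, 101.7]
tool_rot: [[-0.067, 0.998, -0.001], [0.998, 0.067, 0.0], [0.0, -0.001, -1.0]]
ft_force: [-0.7, -0.5, -0.8]
opening: 0.498
```

Run:
```python
from h import *
a=snap('scene','s2.png')
c=a['color'][150:290,220:360];cv2.imwrite('pics/s2z.png',cv2.resize(c,None,fx=4,fy=4,interpolation=cv2.INTER_CUBIC))
```

```text
(no output)
```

View pics/s2z.png

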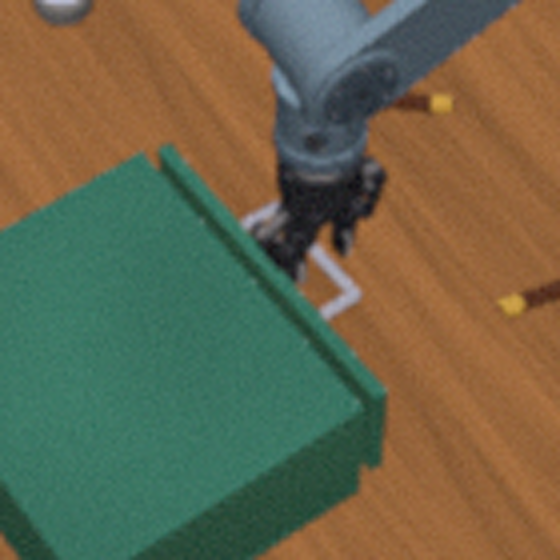

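The fingers straddle the handle bar, one behind it and one in front. Now I'll close them.

>>> drive_tool:
  deltas:
    - {"grip":-1,"delta_pos":[0,0,0],"turn":[0,0,0]}
    - {"grip":-1,"delta_pos":[0,0,0],"turn":[0,0,0]}
    - {"grip":-1,"delta_pos":[0,0,0],"turn":[0,0,0]}
    - {"grip":-1,"delta_pos":[0,0,0],"turn":[0,0,0]}
    - {"grip":-1,"delta_pos":[0,0,0],"turn":[0,0,0]}
  newtons: 40

```text
clock: 2.65
position: [590.6, 79.0, 103.7]
tool_rot: [[-0.067, 0.998, 0.002], [0.998, 0.067, -0.0], [-0.0, 0.002, -1.0]]
ft_force: [-0.4, -0.2, 6.0]
opening: 0.123
```

>>> drive_tool:
  deltas:
    - {"grip":-1,"delta_pos":[-10,-0.6,0],"turn":[0,0,0]}
    - {"grip":-1,"delta_pos":[-15,-1,0],"turn":[0,0,0]}
    - {"grip":-1,"delta_pos":[-15,-1,0],"turn":[0,0,0]}
    - {"grip":-1,"delta_pos":[-15,-1,0],"turn":[0,0,0]}
    - {"grip":-1,"delta_pos":[-15,-1,0],"turn":[0,0,0]}
    - {"grip":-1,"delta_pos":[-15,-1,0],"turn":[0,0,0]}
    - {"grip":-1,"delta_pos":[-15,-1,0],"turn":[0,0,0]}
    - {"grip":-1,"delta_pos":[-15,-1,0],"turn":[0,0,0]}
    - {"grip":-1,"delta_pos":[-10,-0.6,0],"turn":[0,0,0]}
    - {"grip":-1,"delta_pos":[-5,-0.4,0],"turn":[0,0,0]}
    - {"grip":-1,"delta_pos":[-3,-0.2,0],"turn":[0,0,0]}

```text
clock: 3.75
position: [457.8, 70.2, 103.7]
tool_rot: [[-0.067, 0.998, 0.004], [0.998, 0.067, -0.0], [-0.0, 0.004, -1.0]]
ft_force: [0.8, 1.3, 4.7]
opening: 0.12
```

>>> drive_tool:
  deltas:
    - {"grip":-1,"delta_pos":[-4,-0.3,0],"turn":[0,0,0]}
    - {"grip":-1,"delta_pos":[-4,-0.3,0],"turn":[0,0,0]}
    - {"grip":-1,"delta_pos":[0,0,0],"turn":[0,0,0]}

```text
clock: 4.05
position: [449.4, 69.6, 103.6]
tool_rot: [[-0.067, 0.998, 0.002], [0.998, 0.067, -0.0], [-0.0, 0.002, -1.0]]
ft_force: [-2.0, 0.7, 10.6]
opening: 0.128
```

>>> drive_tool:
  deltas:
    - {"grip":-1,"delta_pos":[-4,-0.3,0.3],"turn":[0,0,0]}
    - {"grip":-1,"delta_pos":[-4,-0.3,0.3],"turn":[0,0,0]}
    - {"grip":-1,"delta_pos":[0,0,0],"turn":[0,0,0]}

```text
clock: 4.35
position: [440.6, 69.1, 103.6]
tool_rot: [[-0.067, 0.998, 0.001], [0.998, 0.067, -0.0], [-0.0, 0.001, -1.0]]
ft_force: [-1.9, 1.0, 10.0]
opening: 0.119
```

>>> drive_tool:
  deltas:
    - {"grip":-1,"delta_pos":[-3,-0.2,0.3],"turn":[0,0,0]}
    - {"grip":-1,"delta_pos":[0,0,0],"turn":[0,0,0]}

```text
clock: 4.55
position: [437.5, 68.9, 103.7]
tool_rot: [[-0.067, 0.998, 0.0], [0.998, 0.067, -0.0], [-0.0, 0.0, -1.0]]
ft_force: [-1.1, 1.5, 7.5]
opening: 0.123
```

>>> drive_tool:
  deltas:
    - {"grip":-1,"delta_pos":[-3,-0.2,0],"turn":[0,0,0]}
    - {"grip":-1,"delta_pos":[0,0,0],"turn":[0,0,0]}

```text
clock: 4.75
position: [434.8, 68.7, 103.7]
tool_rot: [[-0.067, 0.998, 0.001], [0.998, 0.067, 0.0], [-0.0, 0.001, -1.0]]
ft_force: [0.5, 2.4, 7.2]
opening: 0.124
```

>>> drive_tool:
  deltas:
    - {"grip":-1,"delta_pos":[-3,-0.2,0],"turn":[0,0,0]}
    - {"grip":-1,"delta_pos":[0,0,0],"turn":[0,0,0]}

```text
clock: 4.95
position: [434.8, 68.7, 103.8]
tool_rot: [[-0.066, 0.998, 0.008], [0.998, 0.066, 0.001], [0.0, 0.008, -1.0]]
ft_force: [15.5, 3.3, -8.1]
opening: 0.125
```

>>> drive_tool:
  deltas:
    - {"grip":-1,"delta_pos":[-3,-0.2,0],"turn":[0,0,0]}
    - {"grip":-1,"delta_pos":[0,0,0],"turn":[0,0,0]}

```text
clock: 5.15
position: [434.7, 68.7, 103.9]
tool_rot: [[-0.065, 0.998, 0.015], [0.998, 0.065, 0.001], [0.0, 0.015, -1.0]]
ft_force: [29.2, 6.8, -22.8]
opening: 0.12
```

>>> drive_tool:
  deltas:
    - {"grip":-1,"delta_pos":[5,0.3,0],"turn":[0,0,0]}
    - {"grip":-0.1,"delta_pos":[0,0,0],"turn":[0,0,0]}
    - {"grip":-0.1,"delta_pos":[0,0,0],"turn":[0,0,0]}
    - {"grip":-0.1,"delta_pos":[0,0,0],"turn":[0,0,0]}
    - {"grip":-0.1,"delta_pos":[0,0,20],"turn":[0,0,0]}
    - {"grip":-0.1,"delta_pos":[0,0,40],"turn":[0,0,0]}
    - {"grip":-0.1,"delta_pos":[0,0,40],"turn":[0,0,0]}
    - {"grip":-0.1,"delta_pos":[-40,0,20],"turn":[0,0,0]}
    - {"grip":-0.1,"delta_pos":[-40,0,0],"turn":[0,0,0]}
    - {"grip":-0.1,"delta_pos":[-30,0,0],"turn":[0,0,0]}

```text
clock: 6.15
position: [321.6, 68.6, 223.0]
tool_rot: [[-0.067, 0.998, -0.001], [0.998, 0.067, -0.0], [-0.0, -0.001, -1.0]]
ft_force: [-0.9, 0.3, -0.9]
opening: 0.448
```

Run:
```python
from h import *
import pickle
a=snap('scene','s3.png');b=snap('top','t3.png')
pickle.dump((a,b),open('i3.pkl','wb'))
c=b['color'][140:260,195:335];cv2.imwrite('pics/t3z.png',cv2.resize(c,None,fx=5,fy=5,interpolation=cv2.INTER_CUBIC))
c=a['color'][140:290,220:400];cv2.imwrite('pics/s3z.png',cv2.resize(c,None,fx=4,fy=4,interpolation=cv2.INTER_CUBIC))
```

```text
(no output)
```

View pics/t3z.png

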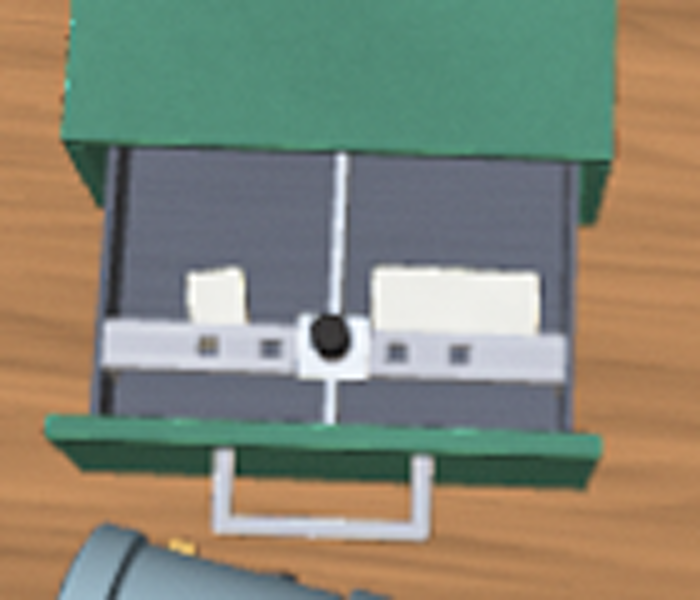

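View pics/s3z.png

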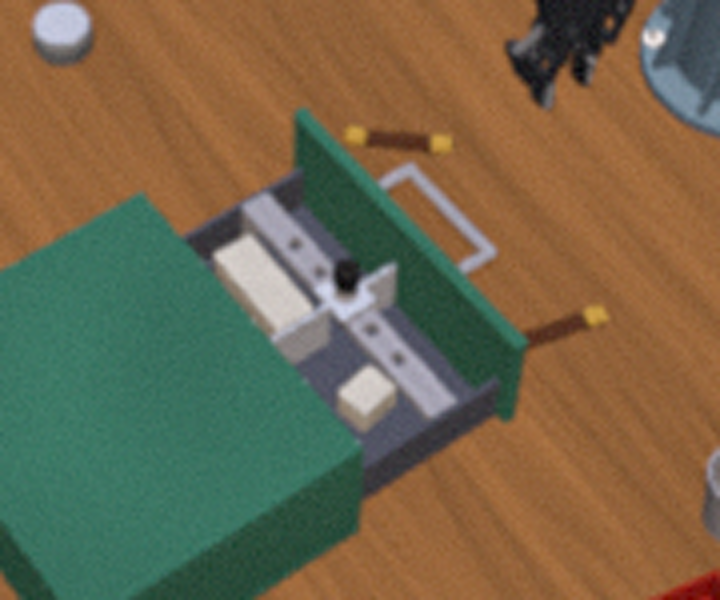

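Run:
```python
from h import *
import pickle
a,b=pickle.load(open('i3.pkl','rb'))
def mask(d,x0,y0,x1,y1):
    m=(d['color'][y0:y1,x0:x1].max(2)<55)
    n,l,st,c=cv2.connectedComponentsWithStats(m.astype(np.uint8));i=1+np.argmax(st[1:,4]);print(st[i],c[i]+[x0,y0])
    return c[i]+[x0,y0],st[i]
for d,box in((b,(250,195,272,218)),(a,(298,200,314,216))):
    c,st=mask(d,*box)
    for z in(115,128):print(z,onz(d,[c],z).round(1))
# handle midpoint
p=onz(b,[(195+213/5-.4,140+527/5-.4),(195+430/5-.4,140+533/5-.4)],122);print(p.round(1),p.mean(0))
# predicted knob
u=np.array([.9978,.0662])
h=onz(b,[(195+208/5,140+344/5),(195+460/5,140+354/5)],85);print('holes',h.round(1),h.mean(0))
p2=onz(a,[(220+295/4-.4,140+243/4-.4),(220+398/4-.4,140+359/4-.4)],85);print('holes sc',p2.round(1),p2.mean(0))
```

```text
[ 8  8  7  8 23] [261.08695652 207.13043478]
115 [[553.4  72.2 115. ]]
128 [[550.5  71.2 128. ]]
[ 6  5  6  8 38] [306.36842105 208.13157895]
115 [[556.5  74.7 115. ]]
128 [[561.8  82.2 128. ]]
[[ 4.285e+02  1.298e+02  1.220e+02]
 [ 4.383e+02 -2.000e-01  1.220e+02]] [433.40799092  64.76047088 122.        ]
holes [[547.  150.6  85. ]
 [556.9  -8.   85. ]] [551.90437633  71.28989922  85.        ]
holes sc [[566.4   1.   85. ]
 [556.8 161.   85. ]] [561.59538689  81.01516953  85.        ]
```

Run:
```python
from h import *
print(robot.read_state()['joint_positions'].round(3))
```

```text
[-0.155 -0.442  2.176 -0.     1.408 -0.223]
```

View pics/t3.png

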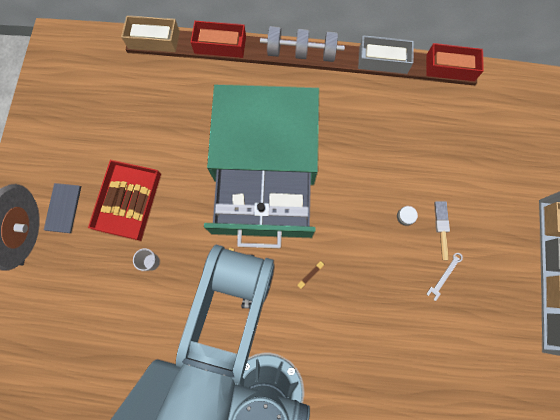

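>>> drive_tool:
  deltas:
    - {"grip":0.3,"delta_pos":[10,0,0],"turn":[0,0,0.131]}
    - {"grip":0.3,"delta_pos":[20,0,0],"turn":[0,0,0.131]}
    - {"grip":0.3,"delta_pos":[22,0,0],"turn":[0,0,0.131]}
    - {"grip":0.3,"delta_pos":[22,0,0],"turn":[0,0,0.131]}
    - {"grip":0.3,"delta_pos":[22,1,0],"turn":[0,0,0.131]}
    - {"grip":0.3,"delta_pos":[22,1,0],"turn":[0,0,0.131]}
    - {"grip":0.3,"delta_pos":[22,1,0],"turn":[0,0,0.131]}
    - {"grip":0.3,"delta_pos":[22,1,0],"turn":[0,0,0.131]}
    - {"grip":0.3,"delta_pos":[22,1,0],"turn":[0,0,0.131]}
    - {"grip":0.3,"delta_pos":[22,0,0],"turn":[0,0,0.131]}
    - {"grip":0.3,"delta_pos":[18,0,0],"turn":[0,0,0.131]}
    - {"grip":0.3,"delta_pos":[9,0,0],"turn":[0,0,0.13]}

```text
clock: 7.45
position: [558.0, 73.3, 222.1]
tool_rot: [[-0.997, -0.072, -0.001], [-0.072, 0.997, -0.0], [0.001, -0.0, -1.0]]
ft_force: [0.2, -0.1, 1.0]
opening: 0.654
```

>>> drive_tool:
  deltas:
    - {"grip":0.3,"delta_pos":[0,0,-20],"turn":[0,0,0]}
    - {"grip":0.3,"delta_pos":[0,0,-20],"turn":[0,0,0]}
    - {"grip":0.3,"delta_pos":[0,0,-20],"turn":[0,0,0]}
    - {"grip":0.3,"delta_pos":[0,0,-15],"turn":[0,0,0]}
    - {"grip":0.3,"delta_pos":[0,0,0],"turn":[0,0,0]}

```text
clock: 7.95
position: [554.9, 73.6, 145.1]
tool_rot: [[-0.998, -0.067, -0.005], [-0.067, 0.998, 0.0], [0.005, 0.001, -1.0]]
ft_force: [-0.1, -0.6, -0.4]
opening: 0.652
```

Run:
```python
from h import *
a=snap('scene','s4.png');b=snap('top','t4.png')
c=a['color'][140:290,220:400];cv2.imwrite('pics/s4z.png',cv2.resize(c,None,fx=4,fy=4,interpolation=cv2.INTER_CUBIC))
c=b['color'][140:260,195:335];cv2.imwrite('pics/t4z.png',cv2.resize(c,None,fx=5,fy=5,interpolation=cv2.INTER_CUBIC))
```

```text
(no output)
```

View pics/s4z.png

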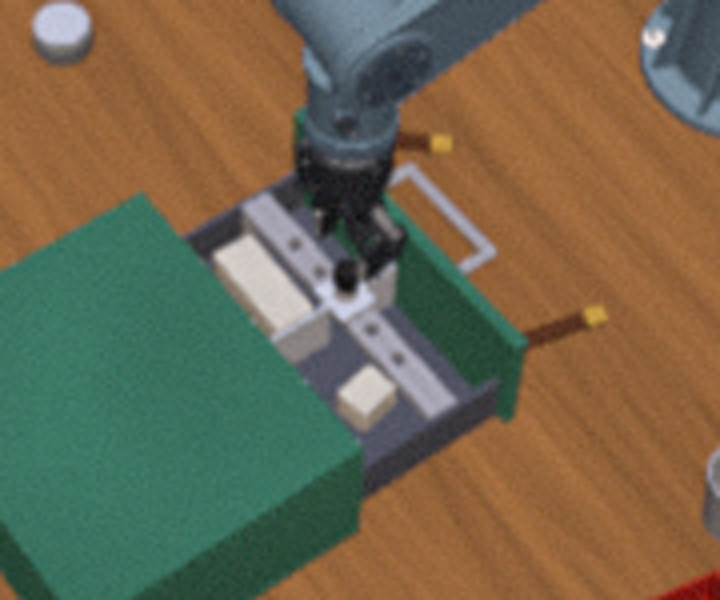

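View pics/t4z.png

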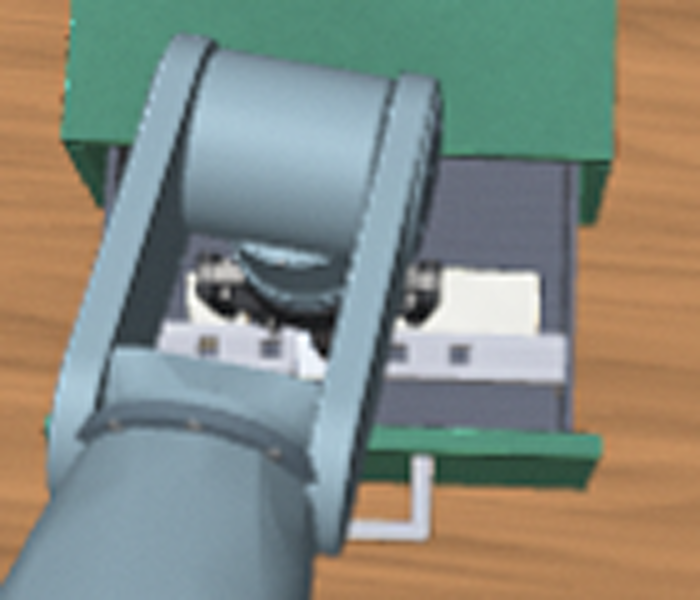

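Run:
```python
from h import *
a=optics.get_image('scene')
q=proj(a,[[555,73.5,151],[555,73.5,128],[555,73.5,115]]); print((q-[220,140]+.4)*4)
```

```text
[[348.6771308  249.48908518]
 [348.08747374 264.25219415]
 [347.75927772 272.47165924]]
```

>>> drive_tool:
  deltas:
    - {"grip":0.3,"delta_pos":[0,0,-15],"turn":[0,0,0]}
    - {"grip":0.3,"delta_pos":[0,0,-15],"turn":[0,0,0]}
    - {"grip":0.3,"delta_pos":[0,0,-12],"turn":[0,0,0]}
    - {"grip":0.3,"delta_pos":[0,0,-8],"turn":[0,0,0]}
    - {"grip":0.3,"delta_pos":[0,0,0],"turn":[0,0,0]}

```text
clock: 8.6
position: [555.4, 73.6, 96.2]
tool_rot: [[-0.998, -0.067, -0.003], [-0.067, 0.998, 0.0], [0.003, 0.0, -1.0]]
ft_force: [1.1, 0.1, -0.2]
opening: 0.651
```

>>> drive_tool:
  deltas:
    - {"grip":-0.2,"delta_pos":[0,0,0],"turn":[0,0,0]}
    - {"grip":-1,"delta_pos":[0,0,0],"turn":[0,0,0]}
    - {"grip":-1,"delta_pos":[0,0,0],"turn":[0,0,0]}
    - {"grip":-1,"delta_pos":[0,0,0],"turn":[0,0,0]}
    - {"grip":-1,"delta_pos":[0,0,0],"turn":[0,0,0]}
  newtons: 40

```text
clock: 9.1
position: [557.2, 73.6, 98.9]
tool_rot: [[-0.998, -0.067, 0.001], [-0.067, 0.998, -0.0], [-0.001, -0.0, -1.0]]
ft_force: [-0.4, 0.4, 3.3]
opening: 0.289
```

>>> drive_tool:
  deltas:
    - {"grip":-1,"delta_pos":[0,0,0],"turn":[0,0,0]}
    - {"grip":-1,"delta_pos":[0,0,0],"turn":[0,0,0]}
  newtons: 60

```text
clock: 9.3
position: [557.2, 73.6, 99.0]
tool_rot: [[-0.998, -0.067, 0.001], [-0.067, 0.998, -0.0], [-0.001, -0.0, -1.0]]
ft_force: [-0.0, 0.0, 6.1]
opening: 0.288
```

>>> drive_tool:
  deltas:
    - {"grip":-1,"delta_pos":[0,0,4],"turn":[0,0,0]}
    - {"grip":-1,"delta_pos":[0,0,4],"turn":[0,0,0]}
    - {"grip":-1,"delta_pos":[0,0,4],"turn":[0,0,0]}
    - {"grip":-1,"delta_pos":[0,0,4],"turn":[0,0,0]}
    - {"grip":-1,"delta_pos":[0,0,2],"turn":[0,0,0]}
    - {"grip":-1,"delta_pos":[0,0,0],"turn":[0,0,0]}
    - {"grip":-1,"delta_pos":[0,0,0],"turn":[0,0,0]}

```text
clock: 10.0
position: [556.7, 73.5, 116.1]
tool_rot: [[-0.998, -0.067, 0.0], [-0.067, 0.998, 0.0], [-0.0, -0.0, -1.0]]
ft_force: [5.3, -0.2, -7.9]
opening: 0.279
```

>>> drive_tool:
  deltas:
    - {"grip":-1,"delta_pos":[-0.3,5,0],"turn":[0,0,0]}
    - {"grip":-1,"delta_pos":[-0.3,5,0],"turn":[0,0,0]}
    - {"grip":-1,"delta_pos":[-0.3,5,0],"turn":[0,0,0]}
    - {"grip":-1,"delta_pos":[-0.4,5,0],"turn":[0,0,0]}
    - {"grip":-1,"delta_pos":[-0.3,5,0],"turn":[0,0,0]}
    - {"grip":-1,"delta_pos":[-0.3,5,0],"turn":[0,0,0]}
    - {"grip":-1,"delta_pos":[-0.4,5,0],"turn":[0,0,0]}
    - {"grip":-1,"delta_pos":[-0.3,5,0],"turn":[0,0,0]}
    - {"grip":-1,"delta_pos":[0,0,0],"turn":[0,0,0]}
    - {"grip":-1,"delta_pos":[0,0,0],"turn":[0,0,0]}

```text
clock: 11.0
position: [554.0, 114.4, 116.2]
tool_rot: [[-0.998, -0.067, -0.0], [-0.067, 0.998, 0.001], [-0.0, 0.001, -1.0]]
ft_force: [4.8, 2.6, -7.3]
opening: 0.282
```

Run:
```python
from h import *
a=snap('scene','s5.png');b=snap('top','t5.png')
c=a['color'][140:290,220:400];cv2.imwrite('pics/s5z.png',cv2.resize(c,None,fx=4,fy=4,interpolation=cv2.INTER_CUBIC))
```

```text
(no output)
```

View pics/s5z.png

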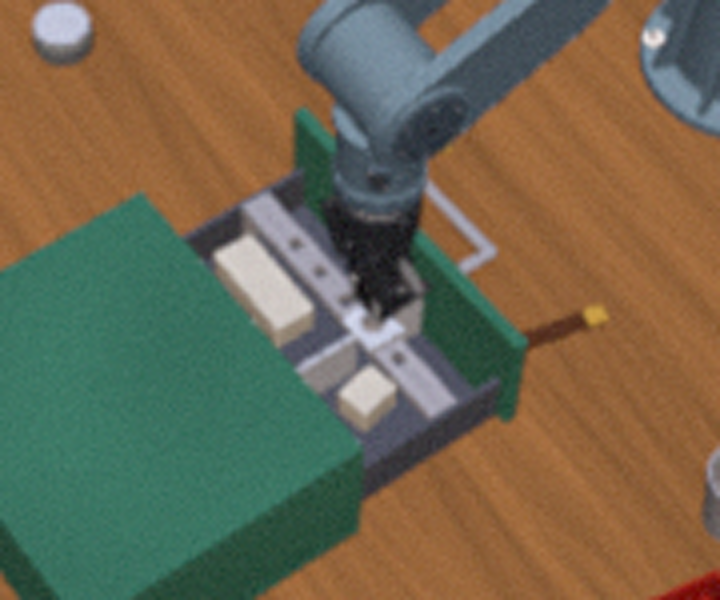

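>>> drive_tool:
  deltas:
    - {"grip":-1,"delta_pos":[0,-0.8,0],"turn":[0,0,0]}
    - {"grip":-1,"delta_pos":[0,0,-3],"turn":[0,0,0]}
    - {"grip":-1,"delta_pos":[0,0,-3],"turn":[0,0,0]}
    - {"grip":-1,"delta_pos":[0,0,-3],"turn":[0,0,0]}
    - {"grip":-1,"delta_pos":[0,0,0],"turn":[0,0,0]}

```text
clock: 11.6
position: [554.1, 112.7, 106.8]
tool_rot: [[-0.998, -0.067, -0.0], [-0.067, 0.998, 0.0], [0.0, 0.0, -1.0]]
ft_force: [3.3, 2.4, -6.0]
opening: 0.282
```

>>> drive_tool:
  deltas:
    - {"grip":-1,"delta_pos":[0,0,-3],"turn":[0,0,0]}
    - {"grip":-1,"delta_pos":[0,0,-3],"turn":[0,0,0]}
    - {"grip":-1,"delta_pos":[0,0,0],"turn":[0,0,0]}

```text
clock: 11.9
position: [554.1, 112.7, 100.8]
tool_rot: [[-0.998, -0.067, -0.0], [-0.067, 0.998, 0.0], [0.0, 0.0, -1.0]]
ft_force: [3.4, 2.5, -5.7]
opening: 0.283
```

>>> drive_tool:
  deltas:
    - {"grip":-1,"delta_pos":[0,0,-1.5],"turn":[0,0,0]}
    - {"grip":-1,"delta_pos":[0,0,-1.5],"turn":[0,0,0]}
    - {"grip":-1,"delta_pos":[0,0,0],"turn":[0,0,0]}

```text
clock: 12.2
position: [554.3, 112.7, 99.0]
tool_rot: [[-0.998, -0.067, 0.0], [-0.067, 0.998, -0.0], [-0.0, -0.0, -1.0]]
ft_force: [-0.8, 2.3, 2.3]
opening: 0.279
```

>>> drive_tool:
  deltas:
    - {"grip":-1,"delta_pos":[0,0,-1],"turn":[0,0,0]}
    - {"grip":-1,"delta_pos":[0,0,0],"turn":[0,0,0]}
    - {"grip":-1,"delta_pos":[0,0,0],"turn":[0,0,0]}

```text
clock: 12.5
position: [555.0, 112.8, 99.0]
tool_rot: [[-0.998, -0.067, 0.002], [-0.067, 0.998, -0.0], [-0.002, -0.0, -1.0]]
ft_force: [-0.6, 2.0, 8.7]
opening: 0.279
```

>>> drive_tool:
  deltas:
    - {"grip":-1,"delta_pos":[-1.5,-0.1,0],"turn":[0,0,0]}
    - {"grip":-1,"delta_pos":[-1.5,-0.1,0],"turn":[0,0,0]}
    - {"grip":-1,"delta_pos":[0,0,0],"turn":[0,0,0]}

```text
clock: 12.8
position: [554.0, 112.5, 99.0]
tool_rot: [[-0.998, -0.067, 0.007], [-0.067, 0.998, 0.0], [-0.007, -0.0, -1.0]]
ft_force: [7.1, 2.2, 0.3]
opening: 0.283
```

Run:
```python
from h import *
import pickle
a=snap('scene','s6.png');b=snap('top','t6.png')
c=a['color'][140:290,220:400];cv2.imwrite('pics/s6z.png',cv2.resize(c,None,fx=4,fy=4,interpolation=cv2.INTER_CUBIC))
a3,b3=pickle.load(open('i3.pkl','rb'))
# handle bar shift vs picture 3 : template match
t=a3['color'][185:208,325:345]
r=cv2.matchTemplate(a['color'][180:213,320:350],t,cv2.TM_SQDIFF_NORMED);print(cv2.minMaxLoc(r))
s=robot.read_state();print(s['position'],s['ft_force'],s['opening'])
```

```text
(0.004986804910004139, 0.25369226932525635, (5, 5), (0, 10))
[554.02651863 112.50522319  99.0508807 ] [7.26553965 2.14679459 1.98710982] 0.28447020066206613
```

View pics/s6z.png

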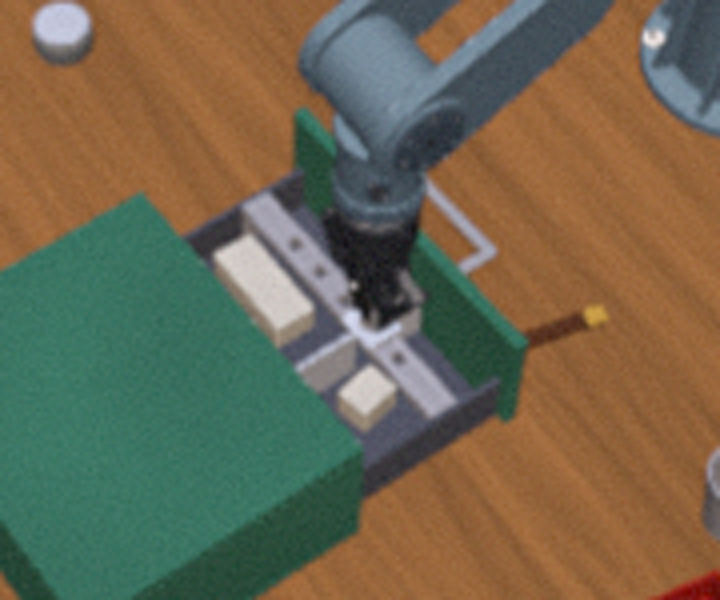

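View pics/s6.png

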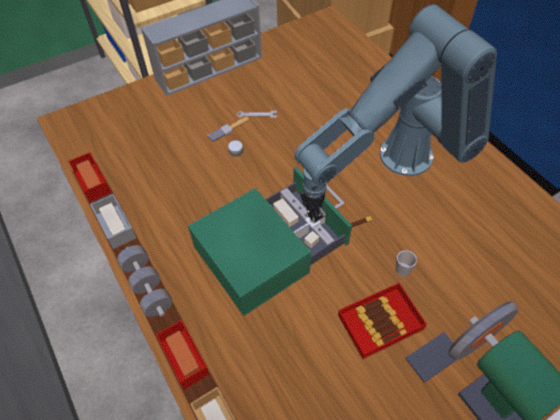

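>>> drive_tool:
  deltas:
    - {"grip":-1,"delta_pos":[0,0,-0.6],"turn":[0,0,0]}
    - {"grip":-1,"delta_pos":[0,0,0],"turn":[0,0,0]}
    - {"grip":-1,"delta_pos":[0,0,0],"turn":[0,0,0]}

```text
clock: 13.2
position: [554.1, 112.5, 99.0]
tool_rot: [[-0.998, -0.067, 0.007], [-0.067, 0.998, 0.0], [-0.007, -0.0, -1.0]]
ft_force: [5.5, 1.2, 4.6]
opening: 0.284
```

```bash
python3 -c "
from h import *
s=robot.read_state();print(s['position'],s['ft_force'],s['opening'])
print(robot.hand_in())"
```

```text
[554.13723287 112.49006875  98.9989677 ] [5.51235787 1.2374606  4.56946285] 0.28388970375485323
the job is handed in; nothing more can be done
None
```

The job is done and handed in at about 13 s: the drawer is out at its stop, the divider is locked one hole along, and the gripper still holds the knob.

- **Drawer:** I pulled it by the handle until it stopped moving and the force rose to about 29 N. At the end a light pull on the knob met resistance again (about 5–7 N), so it is still at its stop.
- **Divider:** The long bar was on the −y side. I raised the plunger about 17 mm, slid the divider about 39–40 mm towards +y to the +0.04 hole, and let the pin down.
- **Pin:** The tool stopped at z = 99.0 mm, the same height as when I first gripped the knob with the pin home. A slight extra push was resisted (about 4.6 N), so the pin is fully down.
- **Pictures:** The last scene picture, taken just before the final 0.6 mm downward press, shows the divider at the next hole and both bars where they were. The other bench items I could see were not disturbed. The arm hid one handle blank in that picture.

No check failed. The one disagreement was an offset of up to 6 mm along x between the two cameras; I settled on a position from the tool's own reading at the handle.

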